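# Load the point driver's cartridge

### The job

Pull the blue point cartridge out of its snug pocket in the case, lay it in the open mouth of the yellow point driver's feed rail and push it along under the lips and hood until it is fully home against the stop and the brass catch has sprung up behind it. Leave the red cartridge in its pocket, and do not knock over or shove aside the frosted glass sample, the bottle, the jar, the cup hook block or the frame corner.

Things in the scene. Friction and masses are not known exactly. Their poses are not given: they have to be found in the camera images.
- blue_mid (a point): Centre of the blue cartridge (loose, about 0.2 kg), 29 mm above its underside. 90 mm long (its x), 58 mm high (z), an upside-down T in section: black foot flange 44 mm wide (y), 10 mm high; blue body 30 mm wide from there to the top; ends flush and alike, either may go in first. Starts in one of the case's two pockets, its x along the case's x.
- red_mid (a point): Centre of the red cartridge: the same shape with a red body, in the other pocket. It stays there.
- case: Fixed grey case with two pockets, 130 (x) by 160 (y) by 24 mm high; origin under its centre. Pocket centres at y = +38 and -38 mm, pocket floors 4 mm above the bench: a seated cartridge stands 38 mm proud of the case. A sprung cheek presses on each cartridge's flange with about 5 N, so it takes some 10 N to pull straight up; free after 20 mm.
- rail_home (a point): Where the cartridge's centre lies when fully home in the point driver's feed rail (fixed, varies in place and yaw), 41 mm above the bench. x = feeding direction, y across, z up. Rail floor 12 mm above the bench. The stop is the face of the yellow head, 45 mm ahead of this point; the head is 162 mm high, 100 mm long, 96 mm across, with a steel cap to 227 mm above the bench.
- rail_mouth (a point): 130 mm before rail_home along x, same height and axes: where a cartridge's centre lies when it stands on the rail's open mouth, ready to be pushed. The mouth, from 186 to 76 mm before rail_home, has no lips, only two low flared guides, 22 mm above the bench, about 70 mm apart at the outer end and 48 mm at the lips. A cartridge stands freely there.
- catch (a joint): Sprung brass catch in the rail floor, 18 mm wide: metres pressed down; 0 = up, 5 mm proud of the floor. Its ramp begins about 59 mm before rail_home and peaks 49 mm before it. A cartridge pushed along presses it down (a push of about 3 to 8 N) and it springs up behind its rear end at home, with 1 to 2 mm of play.
- glass: Frosted glass corner sample, L-shaped in plan, standing loose on an ash foot of 70 (x) by 40 mm, 160 mm high; origin under the foot. It stands between the case and the rail.
- cleaner: White bottle with a green cap, 54 mm across, 170 mm high, loose, between the case and the rail; origin under its centre.
- jar: Amber jar, 60 mm across, 80 mm high, loose; origin under its centre.
- hook: Brass cup hook on a wood block 50 by 45 mm, 67 mm high in all, loose; origin under the block.
- corner: L-shaped frame moulding sample, legs 100 mm long, 24 mm high, lying loose; origin under the middle of its square.
- blue: The blue cartridge itself; origin at the centre of its underside, axes as point blue_mid.
- lip_edge (a point): Where the lips begin, 76 mm before rail_home along x, at lip-top height, 28.5 mm above the bench. From here to the stop the rail has walls 47 mm apart and lips 34 mm apart over the foot flange, with 1.5 mm of room above the flange. Axes as rail_home.
- hood_edge (a point): Middle of the near top edge of the driver's yellow hood, straight above rail_home, 84 mm above the bench. The hood runs from here 50 mm forward over the rail; 96 mm across, underside 74 mm above the bench. At home the cartridge's rear 45 mm stick out of it. Axes as rail_home.

How it is judged (in metres and radians):
On the way:
1. the blue cartridge is out of the case and stands in the mouth of the rail or farther along, low in the rail (x of blue_mid in the frame of rail_home between -0.16 and -0.03 m and y of blue_mid in the frame of rail_home between -0.012 and 0.012 m and z of blue_mid in the frame of rail_home between -0.006 and 0.006 m), for 0.1 s.
At the end, for the whole second after the job is handed in: The blue cartridge is at rest in the feed rail, centre within 3.5 mm of home along the rail and 3 mm across, straight and level within 0.06 rad, with the catch up behind it (less than 1.2 mm down); the red cartridge is still down in its pocket (x of blue_mid in the frame of rail_home between -0.0035 and 0.003 m and y of blue_mid in the frame of rail_home between -0.003 and 0.003 m and z of blue_mid in the frame of rail_home between -0.004 and 0.004 m and angle between the x axis of blue_mid and the x axis of rail_home, either way round below 0.06 rad and angle between blue_mid's own z axis and vertical below 0.06 rad and value of joint catch below 0.0012 m and linear speed of blue below 0.01 m/s and z of red_mid in the frame of case below 0.038 m); the robot touches nothing.
It fails at once if the red cartridge is pulled or shoved (more than 8 mm) (distance of red_mid from where it was at the start of the episode above 0.008 m).
It fails at once if the frosted glass sample is shoved more than 30 mm or tipped over (distance of glass from where it was at the start of the episode above 0.03 m or angle between glass's own z axis and vertical above 0.5 rad).
It fails at once if the cleaner bottle or the jar is shoved more than 30 mm or tipped over (distance of any of cleaner, jar from where it was at the start of the episode above 0.03 m or angle between any of cleaner, jar's own z axis and vertical above 0.5 rad).
It fails at once if the hook block or the frame corner is shoved more than 30 mm or tipped over (distance of any of hook, corner from where it was at the start of the episode above 0.03 m or angle between any of hook, corner's own z axis and vertical above 0.5 rad).
It also fails if it takes over 58 s, if anything falls off the work surface, if the arm or the gripper's body presses on something with over 40 N, if the wrist force passes 120 N, or if a joint passes its speed limit or range.

### The arm

A 6-joint arm with a two-finger parallel gripper is mounted at the origin on the work surface. World frame = base frame: x ahead of the robot, y to its left, z up, the work surface at z = 0. Lengths are in m, angles in degrees, forces in N, time in s.
With the tool pointing down it reaches from about 0.275 to 0.825 m from the base axis. Payload 4.9 kg.
Tool frame: the origin (TCP) lies on the front face of the gripper's body, between the roots of the fingers; the fingertips stand 73 mm ahead of it and the grasp point (between the pads) lies 54 mm ahead of it; z points along the fingers, y is the direction in which the jaws open and shut (so a half turn about z gives the same grasp; the last joint's range is limited). The gripper opens to 85 mm and grips with 20 to 120 N. Pads are 22 mm wide; open, the fingers measure 114 mm over their backs; the gripper's body (76 mm by 85 mm) begins 54 mm behind the grasp point. The pads swing forward as they close: fully open they stand 13 mm farther back than shut.
Start: joints at [64.675, 18.69, -11.035, 60.275, 0, 82.311], TCP at [0.167, 0.524, 0.304] pointing down, gripper open.
Joint ranges: [-152.03, 152.03], [-55.5, 102.48], [-74.3, 77.21], [-110.64, 120.58], [-84.22, 78.4], [-180, 180]. Speed limits (degrees/s): [147.25, 147.25, 180, 180, 180, 180].

### API

Orientations are given as a 3x3 rotation matrix whose columns are the frame's x, y, z axes.
In Python, from rig import arm, vision gives the robot as it stands.
- The arm moves only by the tool drive_tool, never from a script. Its argument "commands" is a list that holds one entry, the list of rows, each a list of 6 numbers: the shift along the world's x, y, z in cm, then the turn, a rotation vector about the world's x, y, z in rad. A call has 1 to 8 rows; each row shifts and turns the commanded pose from where the row before left it; what a row does not reach is not made up. A row lasts 1/10 s, in which the tool goes at most 50 mm and 8.59 degrees, less where a joint would pass 70% of its speed; a pose out of reach is approached as far as the arm can. A call with a gripper value outside its range is refused whole. "grip" is the opening, from 0 (shut) to 1 (fully open), set as the call begins (left out, the last holds). The fingers move at their own pace and stop on an object; "squeeze" is the grip in N (left out, the last holds). Time passes only in rows, so rows that do not move let the fingers close. It gives the time, the measured TCP pose, the force and the opening at its end, in the units of the state.
- arm.read_state(): the state, without advancing time (a new reading comes with each control period).
- vision.capture(name): name is "scene" or "top"; returns a dict with "img" (420x560x3 uint8, blue, green, red), "fx", "fy", "cx", "cy" (pixels), "view" (4x4, takes a point from world to camera coordinates). Camera axes: x right, y down, z forward; pixel columns grow to the right and rows downward; lengths in m; the calibration is good to about 2 mm. A picture is of the moment at which its call begins. There is no depth.
- arm.hand_in(): hands the job in, once; it reports no verdict.
The state is a dict: "t": time; "joint_positions": joint angles; "qvel": joint speeds; "joint_torque": joint torques, N m; "ee_pos": TCP position; "tcp_rot": TCP orientation; "wrist_force": force on the tool from outside, world axes, zero at the start; "torque": the same for the moment, N m; "finger_gap": finger opening in m.
Only numpy, scipy, OpenCV 4.12 (cv2) and the standard library are available. Lean on these libraries where they do the work, as an engineer would, in place of code of your own. Each camera call takes 0.05 s, during which the arm holds its last target.

## Working session

There is one attempt and no reset: what is moved stays moved. The work goes in short steps, Python scripts to look and compute and a tool call to move; the robot and the scene stay as the last step left them, time stands still between calls to the robot, and variables do not carry over. Pictures are saved under pics/ and viewed, and the job is handed in when it is done.

Besides the shell and the picture viewer there is one more tool, called after "Emit:" as name(argument=value, ...), one argument or row to a line, values as JSON. drive_tool: Moves the arm, as the interface text tells. Its arguments: {"type":"object","properties":{"commands":{"type":"array","items":{"type":"array","items":{"type":"array","items":{"type":"number"}}}},"grip":{"type":"number"},"squeeze":{"type":"number"}},"required":["commands"]}

```bash
mkdir -p pics; ls; cat > h.py <<'E'
import numpy as np,cv2
from rig import arm,vision
def ray(c,u,v):
    V=np.array(c["view"]);R=V[:3,:3];t=V[:3,3]
    d=R.T@np.array([(u-c["cx"])/c["fx"],(v-c["cy"])/c["fy"],1]);return -R.T@t,d
def atz(c,u,v,z):
    o,d=ray(c,u,v);return o+d*(z-o[2])/d[2]
def proj(c,p):
    V=np.array(c["view"]);q=V[:3,:3]@np.array(p)+V[:3,3]
    return np.array([c["fx"]*q[0]/q[2]+c["cx"],c["fy"]*q[1]/q[2]+c["cy"]])
E
python3 - <<'E'
from h import *
import pickle
print(arm.read_state())
for n in("scene","top"):
    c=vision.capture(n);pickle.dump(c,open(f"{n}0.pkl","wb"))
    print(n,c["fx"],c["cx"],c["cy"],np.round(ray(c,280,210),3))
    cv2.imwrite(f"pics/{n}0.png",cv2.resize(c["img"],(800,600),interpolation=cv2.INTER_CUBIC))
E
```

```text
pics
{'t': 0.0, 'joint_positions': array([ 6.46750675e+01,  1.87317032e+01, -1.10915676e+01,  6.02765174e+01,
       -3.73142847e-04,  8.23127857e+01]), 'qvel': array([ 0.06115477,  0.03003719,  0.04391656, -0.04934932, -0.06372557,
        0.06314691]), 'joint_torque': array([ 1.53815356e-03, -4.43394291e+01,  2.62443137e+01,  1.54707790e-02,
        1.13875774e-04,  1.72685866e-06]), 'ee_pos': array([0.16642086, 0.523729  , 0.30310917]), 'tcp_rot': array([[-9.52991327e-01,  3.02996673e-01, -7.39098354e-04],
       [ 3.02997489e-01,  9.52990049e-01, -1.57704040e-03],
       [ 2.26515382e-04, -1.72685077e-03, -9.99998483e-01]]), 'wrist_force': array([-0.63653074, -0.39370187, -1.02303143]), 'torque': array([-0.03494455, -0.00640994, -0.04503568]), 'finger_gap': 0.08517607640793497}
scene 410.04828578089456 274.99712832033066 217.52651270681596 [[ 0.916  0.661  0.817]
 [-0.341 -0.667 -0.663]]
top 524.6663820675345 288.14381293208714 204.14031067367844 [[ 0.443 -0.048  1.128]
 [ 0.09  -0.006 -0.996]]
```

View pics/scene0.png

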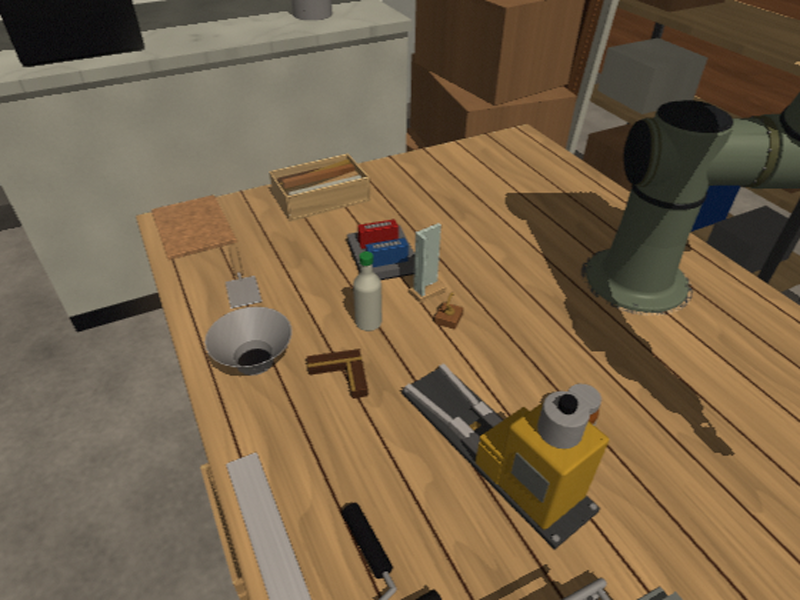

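View pics/top0.png

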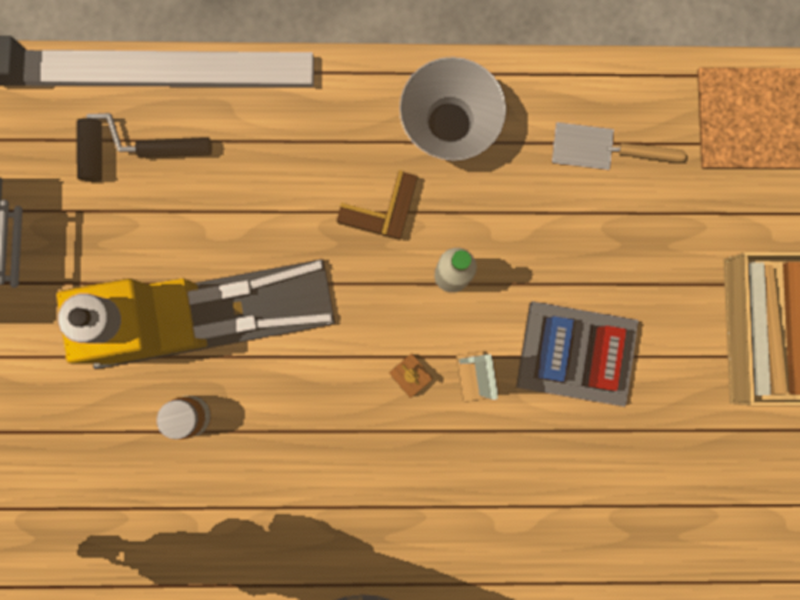

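The scene view shows the layout. In the top view (800x600 scale) the case is at about (580,353), with blue at (557,349) and red at (607,357). The rail mouth is at (300,292), the bottle at (457,270), the glass at (478,377), the hook at (413,375), the corner at (385,210) and the jar at (180,418). Next I'll enlarge crops.

```bash
python3 - <<'E'
from h import *
import pickle
c=pickle.load(open("top0.pkl","rb"))
def crop(n,x0,y0,w,h,s):
    im=cv2.resize(c["img"][y0:y0+h,x0:x0+w],None,fx=s,fy=s,interpolation=cv2.INTER_CUBIC)
    for k in range(0,w,10): cv2.putText(im,str(x0+k),(k*s,8),0,.3,(255,255,255),1);cv2.line(im,(k*s,0),(k*s,12),(0,0,0),1)
    for k in range(0,h,10): cv2.putText(im,str(y0+k),(0,k*s+4),0,.3,(255,255,255),1)
    cv2.imwrite(f"pics/{n}.png",im)
crop("case",350,200,110,90,7)
crop("rail",30,170,220,100,3.6 and 3)
crop("rail2",125,175,120,75,6)
c=pickle.load(open("scene0.pkl","rb"))
crop("s_rail",270,240,160,150,5 and 4)
crop("s_case",230,140,100,100,6)
E
```

```text
(no output)
```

View pics/case.png

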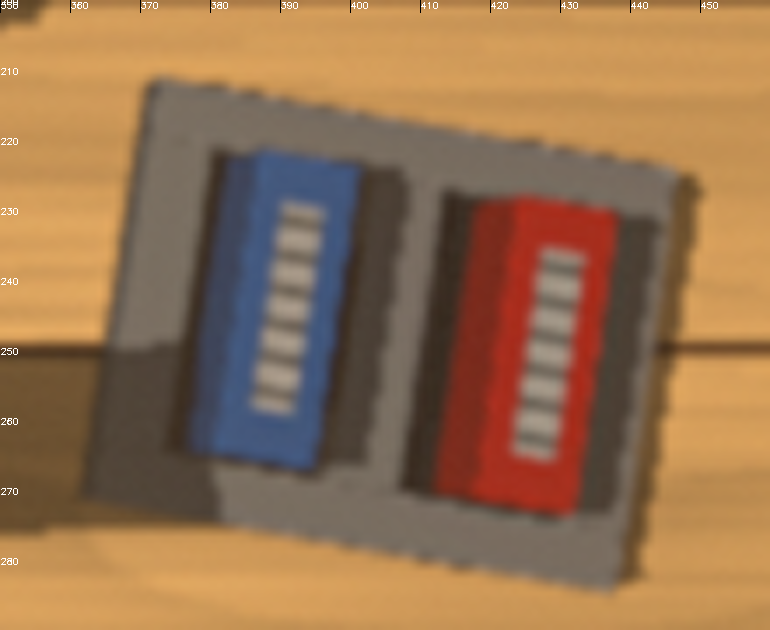

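View pics/rail2.png

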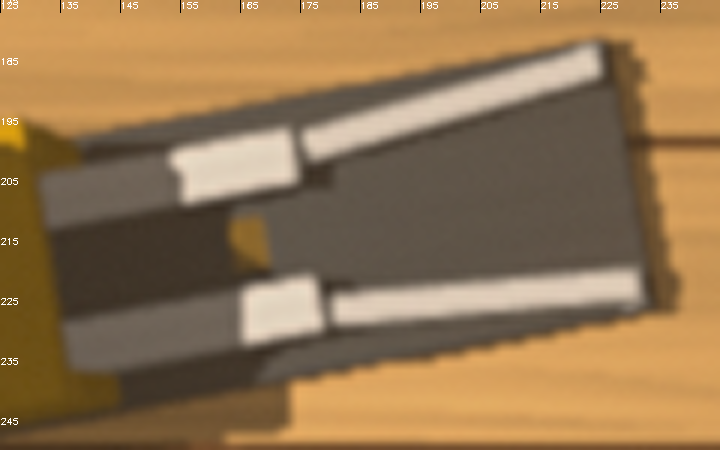

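View pics/s_rail.png

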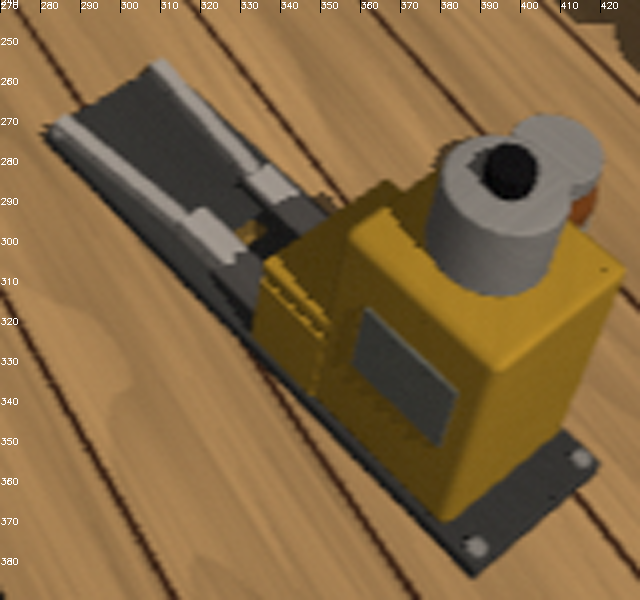

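View pics/s_case.png

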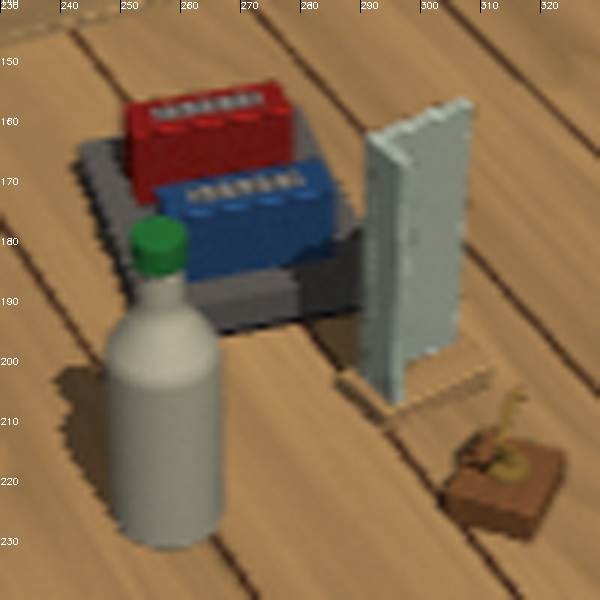

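View pics/rail.png

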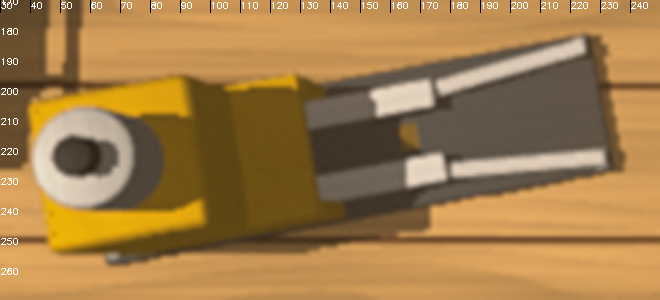

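```bash
cat > fit.py <<'E'
from h import *
import pickle
from scipy.optimize import least_squares
T=pickle.load(open("top0.pkl","rb"));S=pickle.load(open("scene0.pkl","rb"))
def tr(p,q): 
    c,s=np.cos(p[2]),np.sin(p[2]);return [p[0]+c*q[0]-s*q[1],p[1]+s*q[0]+c*q[1],q[2]]
def fit(pts,x0,name):
    f=lambda p:np.concatenate([proj(c,tr(p,q))-np.array(uv) for c,q,uv in pts])
    r=least_squares(f,x0,loss='soft_l1');print(name,np.round(r.x[:2],4),"yaw",np.degrees(r.x[2]).round(2));print(np.round(f(r.x).reshape(-1,2),1).tolist());return r.x
rail=fit([(T,(-.076,-.017,.0285),(175,206)),(T,(-.076,.017,.0285),(178,221)),(T,(-.186,-.035,.022),(225,189)),(T,(-.186,.035,.022),(231.5,219.5)),
 (S,(-.076,.017,.0285),(331.2,285)),(S,(-.076,-.017,.0285),(321.2,292)),(S,(0,-.048,.084),(335.5,305.5)),(S,(0,.048,.084),(367,285.5))],[.45,.25,1.7],"rail")
case=fit([(T,(.065,.08,.024),(371,211)),(T,(.065,-.08,.024),(447,225)),(T,(-.065,-.08,.024),(437,284)),(T,(-.065,.08,.024),(361,270))],[.4,-.3,0],"case")
blue=fit([(T,(.045,.015,.062),(387,222)),(T,(.045,-.015,.062),(401,223.5)),(T,(-.045,-.015,.062),(395.3,267)),(T,(-.045,.015,.062),(381,265.5)),
 (S,(.045,.015,.062),(257.5,173.5)),(S,(-.045,.015,.062),(284.5,168))],[.4,-.25,0],"blue")
red=fit([(T,(.045,.015,.062),(424,228)),(T,(.045,-.015,.062),(438,230)),(T,(-.045,-.015,.062),(432,274)),(T,(-.045,.015,.062),(418,271.5))],[.4,-.25,0],"red")
print("blue from case",tr(case,(0,.038,0)))
for n,u,v,z in(("bottle cap",323,182,.17),("hook",289,263,.022),("jar",126,293,.08),("cornerL",238,156,.024),("cornertip",290,121,.024),("cornersq",276,166,.024)):print(n,atz(T,u,v,z).round(3))
for n,u,v,z in(("bottle base",256.5,228,0),("glass foot a",292,205,.0),("glass top",292,163,.16),("glass top2",308,157,.16),("corner sq",255,276,0)):print(n,atz(S,u,v,z).round(3))
np.save("rail.npy",rail);np.save("blue.npy",blue)
m=tr(rail,(-.13,0,.041));print("mouth",m)
E
python3 fit.py
```

```text
rail [0.5219 0.239 ] yaw 100.15
[[-1.1, -0.9], [-1.5, 0.0], [-0.3, -0.9], [-1.3, 1.0], [0.3, -1.5], [-0.4, -1.8], [-0.4, -1.4], [-0.2, -2.3]]
case [ 0.464  -0.3167] yaw -10.64
[[0.9, -0.9], [-1.0, -0.9], [-0.5, 1.0], [0.5, 0.8]]
blue [ 0.4695 -0.2817] yaw -8.63
[[-0.0, -0.7], [0.5, 0.1], [0.5, 0.4], [0.2, -0.3], [0.5, 1.7], [1.3, 2.0]]
red [ 0.4563 -0.3564] yaw -9.37
[[-0.2, -0.2], [0.2, 0.2], [0.3, -0.0], [-0.3, 0.1]]
blue from case [np.float64(0.47104743841527136), np.float64(-0.27938646604067274), 0]
bottle cap [ 0.581 -0.134  0.17 ]
hook [ 0.431 -0.074  0.022]
jar [0.374 0.247 0.08 ]
cornerL [0.658 0.034 0.024]
cornertip [ 0.735 -0.076  0.024]
cornersq [ 0.637 -0.047  0.024]
bottle base [ 0.591 -0.122  0.   ]
glass foot a [ 0.453 -0.167  0.   ]
glass top [ 0.46  -0.162  0.16 ]
glass top2 [ 0.406 -0.168  0.16 ]
corner sq [ 0.667  0.037 -0.   ]
mouth [np.float64(0.5448323208646682), np.float64(0.11106094564088287), 0.041]
```

Two cameras agree: blue is at about (0.470, -0.281) with yaw near -9.8°, consistent with the 76 mm pocket spacing to red. Rail home is at about (0.522, 0.239) with yaw near 100°. I'll go above blue first.

Emit:
drive_tool(
  commands=[
    [[1.7,-4.5,0,0,0,0.017],[1.7,-4.5,0,0,0,0.017],[1.7,-4.5,0,0,0,0.017],[1.7,-4.5,0,0,0,0.017],[1.7,-4.5,0,0,0,0.017],[1.7,-4.5,0,0,0,0.017],[1.7,-4.5,0,0,0,0.017],[1.7,-4.5,0,0,0,0.017]],
  ],
  grip=0.65,
)

```text
t: 0.9
ee_pos: [0.3026, 0.1624, 0.3039]
tcp_rot: [[-0.986, 0.169, 0.0], [0.169, 0.986, 0.0], [-0.0, 0.0, -1.0]]
wrist_force: [1.7, -0.7, 0.7]
finger_gap: 0.0557
```

Emit:
drive_tool(
  commands=[
    [[1.7,-4.5,0,0,0,0],[1.7,-4.5,0,0,0,0],[1.7,-4.5,0,0,0,0],[1.7,-4.5,0,0,0,0],[1.7,-4.5,0,0,0,0],[1.7,-4.5,0,0,0,0],[1.7,-4.5,0,0,0,0],[1.7,-4.5,0,0,0,0]],
  ],
)

```text
t: 1.7
ee_pos: [0.4387, -0.1979, 0.3036]
tcp_rot: [[-0.985, 0.172, -0.0], [0.172, 0.985, 0.0], [0.0, 0.0, -1.0]]
wrist_force: [1.0, 1.0, 0.8]
finger_gap: 0.0555
```

Emit:
drive_tool(
  commands=[
    [[1.7,-4.5,0,0,0,0],[1.4,-3.9,0,0,0,0],[0,0,0,0,0,0]],
  ],
)

```text
t: 2.0
ee_pos: [0.4708, -0.2844, 0.3029]
tcp_rot: [[-0.985, 0.175, 0.0], [0.175, 0.985, -0.002], [-0.001, -0.001, -1.0]]
wrist_force: [1.2, 0.8, -0.4]
finger_gap: 0.0554
```

Emit:
drive_tool(
  commands=[
    [[0,0.2,-4.5,0,0,0],[0,0,-4.5,0,0,0],[0,0,-4.0,0,0,0],[0,0,0,0,0,0]],
  ],
)

```text
t: 2.4
ee_pos: [0.4661, -0.2746, 0.1688]
tcp_rot: [[-0.985, 0.171, -0.009], [0.171, 0.985, 0.007], [0.01, 0.006, -1.0]]
wrist_force: [-0.8, 1.4, -0.8]
finger_gap: 0.0557
```

```bash
cat > shot.py <<'E'
from h import *
import sys
n=sys.argv[1]
x0,y0,x1,y1=map(int,sys.argv[2:6])
c=vision.capture(n);s=min(790/(x1-x0),590/(y1-y0))
cv2.imwrite(f"pics/{sys.argv[6]}.png",cv2.resize(c["img"][y0:y1,x0:x1],None,fx=s,fy=s,interpolation=cv2.INTER_CUBIC))
print(s,arm.read_state()["t"])
E
python3 shot.py scene 220 110 340 230 a1; python3 shot.py top 330 180 470 300 a2
```

```text
4.916666666666667 2.45
4.916666666666667 2.5
```

View pics/a1.png

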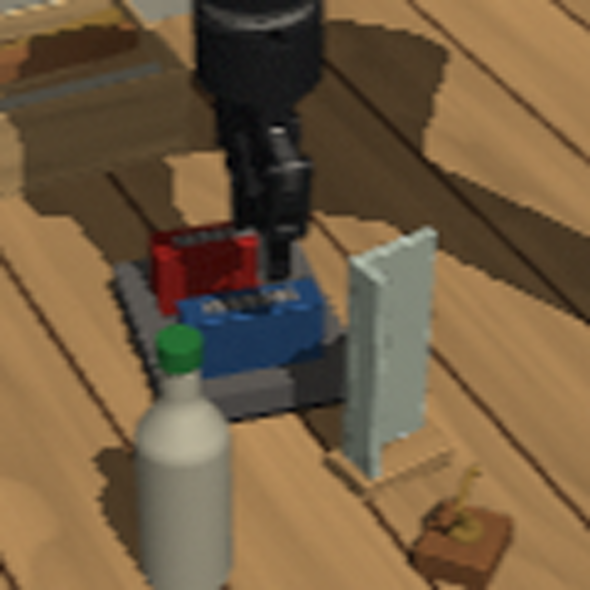

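View pics/a2.png

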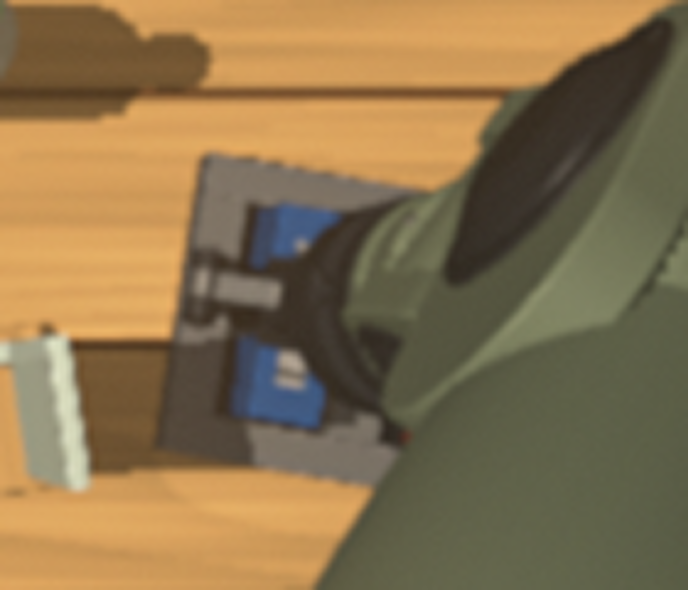

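The fingers straddle blue across its body: the left finger is left of the blue body in the top view, and red is untouched. I'll check the settled pose.

Emit:
drive_tool(
  commands=[
    [[0,0,0,0,0,0]],
  ],
)

```text
t: 2.6
ee_pos: [0.4708, -0.2784, 0.1762]
tcp_rot: [[-0.985, 0.171, 0.003], [0.171, 0.985, -0.002], [-0.003, -0.002, -1.0]]
wrist_force: [-0.3, -0.8, -0.1]
finger_gap: 0.0553
```

Emit:
drive_tool(
  commands=[
    [[0,-0.2,-2.5,0,0,0],[0,0,-2.5,0,0,0],[0,0,-1.5,0,0,0],[0,0,-0.8,0,0,0],[0,0,0,0,0,0],[0,0,0,0,0,0]],
  ],
)

```text
t: 3.2
ee_pos: [0.4705, -0.2805, 0.1024]
tcp_rot: [[-0.985, 0.171, 0.002], [0.171, 0.985, -0.002], [-0.002, -0.001, -1.0]]
wrist_force: [0.6, -0.3, 1.0]
finger_gap: 0.0558
```

Emit:
drive_tool(
  commands=[
    [[0,0,0,0,0,0],[0,0,0,0,0,0],[0,0,0,0,0,0],[0,0,0,0,0,0],[0,0,0,0,0,0]],
  ],
  grip=0.2,
  squeeze=50,
)

```text
t: 3.7
ee_pos: [0.4703, -0.2799, 0.1021]
tcp_rot: [[-0.985, 0.171, 0.002], [0.171, 0.985, -0.0], [-0.002, -0.0, -1.0]]
wrist_force: [0.1, 1.8, 6.5]
finger_gap: 0.0293
```

The jaws closed on 29.3 mm, which matches the 30 mm body. Now a straight pull up.

Emit:
drive_tool(
  commands=[
    [[0,0,0.5,0,0,0],[0,0,0.5,0,0,0],[0,0,0.6,0,0,0],[0,0,0.8,0,0,0],[0,0,1.0,0,0,0],[0,0,1.5,0,0,0],[0,0,0,0,0,0]],
  ],
  grip=0.2,
)

```text
t: 4.4
ee_pos: [0.4708, -0.2807, 0.1527]
tcp_rot: [[-0.985, 0.171, 0.004], [0.171, 0.985, -0.003], [-0.004, -0.002, -1.0]]
wrist_force: [0.7, -1.0, -3.4]
finger_gap: 0.0292
```

```bash
python3 shot.py scene 220 110 340 230 a3
```

```text
4.916666666666667 4.45
```

View pics/a3.png

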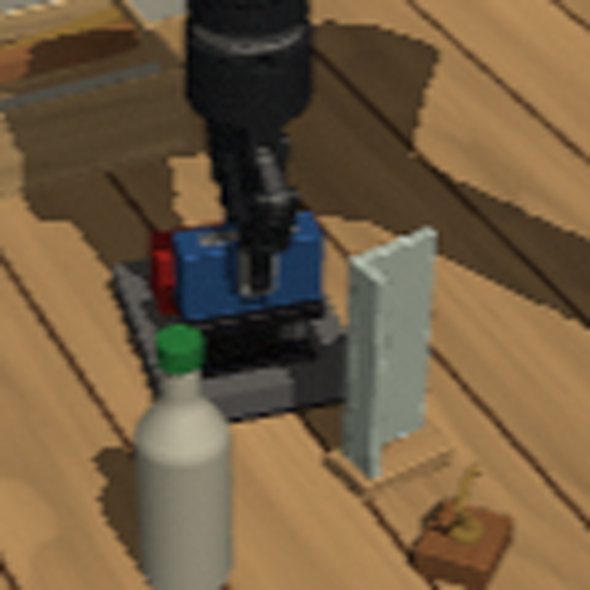

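Blue is out and held level, and red and the case are undisturbed. Next I raise it above the glass and bottle, then carry and turn it.

Emit:
drive_tool(
  commands=[
    [[0,0,4,0,0,0],[0,0,4,0,0,0],[0,0,4,0,0,0],[0,0,4,0,0,0],[0,0.5,0,0,0,-0.05],[0.5,3,0,0,0,-0.136],[0.8,4,0,0,0,-0.136],[0.8,4,0,0,0,-0.136]],
  ],
)

```text
t: 5.25
ee_pos: [0.4903, -0.1638, 0.3095]
tcp_rot: [[-0.804, 0.595, -0.0], [0.595, 0.804, 0.001], [0.001, 0.0, -1.0]]
wrist_force: [-0.2, 0.1, -3.6]
finger_gap: 0.0296
```

Emit:
drive_tool(
  commands=[
    [[0.8,4,0,0,0,-0.136],[0.8,4,0,0,0,-0.136],[0.8,4,0,0,0,-0.136],[0.8,4,0,0,0,-0.136],[0.8,4,0,0,0,-0.136],[0.8,4,0,0,0,-0.084],[0.5,2.5,0,0,0,0],[0,0,0,0,0,0]],
  ],
)

```text
t: 6.05
ee_pos: [0.5435, 0.1033, 0.3093]
tcp_rot: [[-0.181, 0.984, -0.001], [0.984, 0.181, 0.001], [0.001, -0.0, -1.0]]
wrist_force: [-0.1, -0.5, -3.0]
finger_gap: 0.0293
```

Emit:
drive_tool(
  commands=[
    [[0,0,0,0,0,0],[0,0,0,0,0,0]],
  ],
)

```text
t: 6.25
ee_pos: [0.5433, 0.0994, 0.3096]
tcp_rot: [[-0.175, 0.985, -0.001], [0.985, 0.175, -0.0], [-0.0, -0.001, -1.0]]
wrist_force: [-0.4, -0.1, -2.5]
finger_gap: 0.0297
```

Emit:
drive_tool(
  commands=[
    [[0.1,1.1,-3,0,0,0],[0,0,-4,0,0,0],[0,0,-4,0,0,0],[0,0,-4,0,0,0],[0,0,-2.5,0,0,0],[0,0,0,0,0,0],[0,0,0,0,0,0]],
  ],
)

```text
t: 6.95
ee_pos: [0.5448, 0.1102, 0.1353]
tcp_rot: [[-0.175, 0.985, -0.0], [0.985, 0.175, -0.0], [-0.0, -0.0, -1.0]]
wrist_force: [-0.2, -0.1, -2.2]
finger_gap: 0.0291
```

```bash
python3 shot.py scene 260 210 400 330 b1; python3 shot.py top 100 150 260 270 b2
```

```text
4.916666666666667 7.0
4.916666666666667 7.05
```

View pics/b1.png

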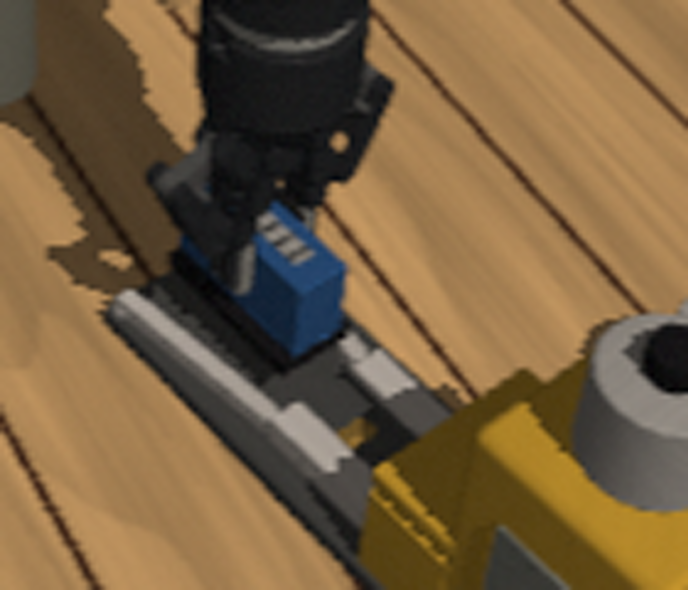

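View pics/b2.png

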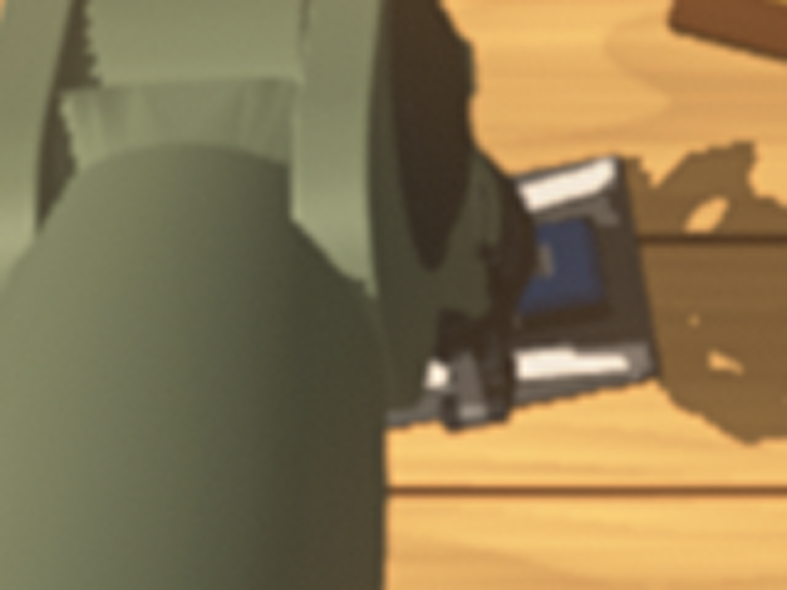

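```bash
python3 - <<'E'
from h import *
from fit import tr,T,S,rail
R=np.array([.5448,.1102,np.radians(100.08)])
for q in((-.045,-.015,.0952),(-.045,.015,.0952),(-.045,-.022,.0372),(-.045,.022,.0372)): print('top',q,(proj(T,tr(R,q))-[100,150])*4.917)
for q in((.045,-.015,.0952),(.045,.015,.0952),(.045,-.022,.0372),(.045,.022,.0372)): print('scene',q,(proj(S,tr(R,q))-[260,210])*4.917)
for q in((-.186,-.035,.022),(-.186,.035,.022)): print('rail top',(proj(T,tr(rail,q))-[100,150])*4.917,'scene',(proj(S,tr(rail,q))-[260,210])*4.917)
E
```

```text
rail [0.5219 0.239 ] yaw 100.15
[[-1.1, -0.9], [-1.5, 0.0], [-0.3, -0.9], [-1.3, 1.0], [0.3, -1.5], [-0.4, -1.8], [-0.4, -1.4], [-0.2, -2.3]]
case [ 0.464  -0.3167] yaw -10.64
[[0.9, -0.9], [-1.0, -0.9], [-0.5, 1.0], [0.5, 0.8]]
blue [ 0.4695 -0.2817] yaw -8.63
[[-0.0, -0.7], [0.5, 0.1], [0.5, 0.4], [0.2, -0.3], [0.5, 1.7], [1.3, 2.0]]
red [ 0.4563 -0.3564] yaw -9.37
[[-0.2, -0.2], [0.2, 0.2], [0.3, -0.0], [-0.3, 0.1]]
blue from case [np.float64(0.47104743841527136), np.float64(-0.27938646604067274), 0]
bottle cap [ 0.581 -0.134  0.17 ]
hook [ 0.431 -0.074  0.022]
jar [0.374 0.247 0.08 ]
cornerL [0.658 0.034 0.024]
cornertip [ 0.735 -0.076  0.024]
cornersq [ 0.637 -0.047  0.024]
bottle base [ 0.591 -0.122  0.   ]
glass foot a [ 0.453 -0.167  0.   ]
glass top [ 0.46  -0.162  0.16 ]
glass top2 [ 0.406 -0.168  0.16 ]
corner sq [ 0.667  0.037 -0.   ]
mouth [np.float64(0.5448323208646682), np.float64(0.11106094564088287), 0.041]
top (-0.045, -0.015, 0.0952) [578.62388978 216.92300076]
top (-0.045, 0.015, 0.0952) [590.76895748 290.09679813]
top (-0.045, -0.022, 0.0372) [591.23132649 217.13775389]
top (-0.045, 0.022, 0.0372) [608.16193354 318.85333518]
scene (0.045, -0.015, 0.0952) [299.53113145 289.94578991]
scene (0.045, 0.015, 0.0952) [347.72634787 261.17979744]
scene (0.045, -0.022, 0.0372) [279.37958708 374.63255968]
scene (0.045, 0.022, 0.0372) [347.44975439 332.60615085]
rail top [613.21507468 187.28322115] scene [131.42152731 279.67136384]
rail top [640.12084353 346.79842065] scene [236.20091343 220.12985563]
```

The cartridge in the image matches its predicted position to about 1 px, centred over the mouth. I'll back off 8 mm, where the guides are wider, and lower it.

Emit:
drive_tool(
  commands=[
    [[0.1,-0.7,-0.5,0,0,0],[0,0,-0.5,0,0,0],[0,0,-0.5,0,0,0],[0,0,-0.5,0,0,0],[0,0,-0.3,0,0,0],[0,0,0,0,0,0]],
  ],
)

```text
t: 7.65
ee_pos: [0.5451, 0.1043, 0.1112]
tcp_rot: [[-0.176, 0.984, -0.001], [0.984, 0.176, -0.0], [0.0, -0.001, -1.0]]
wrist_force: [0.1, 0.1, -2.9]
finger_gap: 0.0294
```

Emit:
drive_tool(
  commands=[
    [[0,0,-0.1,0,0,0],[0,0,-0.1,0,0,0],[0,0,0,0,0,0],[0,0,0,0,0,0]],
  ],
)

```text
t: 8.05
ee_pos: [0.5458, 0.1043, 0.1102]
tcp_rot: [[-0.176, 0.984, 0.0], [0.984, 0.176, 0.0], [0.0, 0.0, -1.0]]
wrist_force: [-0.1, -0.5, -0.7]
finger_gap: 0.0291
```

Emit:
drive_tool(
  commands=[
    [[-0.09,0.49,0,0,0,0],[-0.09,0.49,0,0,0,0],[-0.09,0.49,0,0,0,0],[-0.05,0.3,0,0,0,0],[0,0,0,0,0,0]],
  ],
)

```text
t: 8.55
ee_pos: [0.5425, 0.1225, 0.1101]
tcp_rot: [[-0.177, 0.984, 0.001], [0.984, 0.177, 0.0], [0.0, 0.001, -1.0]]
wrist_force: [-0.6, 0.2, 1.4]
finger_gap: 0.0295
```

Emit:
drive_tool(
  commands=[
    [[-0.09,0.49,0,0,0,0],[-0.09,0.49,0,0,0,0],[0,0,0,0,0,0]],
  ],
)

```text
t: 8.85
ee_pos: [0.5407, 0.1323, 0.1101]
tcp_rot: [[-0.177, 0.984, 0.0], [0.984, 0.177, 0.001], [0.0, 0.0, -1.0]]
wrist_force: [-0.0, -0.1, 2.7]
finger_gap: 0.0297
```

The front end is already about 13 mm under the lips with no side force. Continuing over the catch.

Emit:
drive_tool(
  commands=[
    [[-0.09,0.49,0,0,0,0],[-0.09,0.49,0,0,0,0],[-0.09,0.49,0,0,0,0],[0,0,0,0,0,0]],
  ],
)

```text
t: 9.25
ee_pos: [0.5382, 0.1467, 0.1101]
tcp_rot: [[-0.176, 0.984, 0.001], [0.984, 0.176, -0.0], [-0.001, 0.001, -1.0]]
wrist_force: [1.1, -3.6, 4.0]
finger_gap: 0.0289
```

Emit:
drive_tool(
  commands=[
    [[-0.09,0.49,0,0,0,0],[-0.09,0.49,0,0,0,0],[-0.09,0.49,0,0,0,0],[-0.09,0.49,0,0,0,0],[-0.09,0.49,0,0,0,0],[-0.09,0.49,0,0,0,0],[-0.09,0.49,0,0,0,0],[0,0,0,0,0,0]],
  ],
)

```text
t: 10.05
ee_pos: [0.5317, 0.1816, 0.1101]
tcp_rot: [[-0.177, 0.984, 0.0], [0.984, 0.177, 0.001], [0.001, 0.001, -1.0]]
wrist_force: [0.9, -1.7, 5.0]
finger_gap: 0.0292
```

No snags, and the centre is at about x = -58 mm. The hood prevents a central grip from going home, so I'll release, go behind it, and push its rear end with closed fingers.

Emit:
drive_tool(
  commands=[
    [[0,0,0,0,0,0],[0,0,0,0,0,0],[0,0,1,0,0,0],[0,0,2.5,0,0,0],[0,0,2.5,0,0,0],[0.3,-1.5,0,0,0,0],[0.7,-3.5,0,0,0,0],[0.4,-2.5,0,0,0,0]],
  ],
  grip=0.65,
)

```text
t: 10.85
ee_pos: [0.5457, 0.1043, 0.17]
tcp_rot: [[-0.176, 0.984, 0.0], [0.984, 0.176, 0.0], [-0.0, 0.0, -1.0]]
wrist_force: [-1.0, 0.8, 0.1]
finger_gap: 0.0555
```

Emit:
drive_tool(
  commands=[
    [[0,0,0,0,0,0],[0,0,0,0,0,0],[0,0,0,0,0,0],[0,0,0,0,0,0]],
  ],
  grip=0,
)

```text
t: 11.25
ee_pos: [0.5453, 0.1064, 0.1697]
tcp_rot: [[-0.177, 0.984, -0.001], [0.984, 0.177, 0.0], [0.0, -0.0, -1.0]]
wrist_force: [0.5, -0.8, -0.0]
finger_gap: 0.0005
```

```bash
python3 shot.py scene 260 210 400 330 c1
```

```text
4.916666666666667 11.3
```

View pics/c1.png

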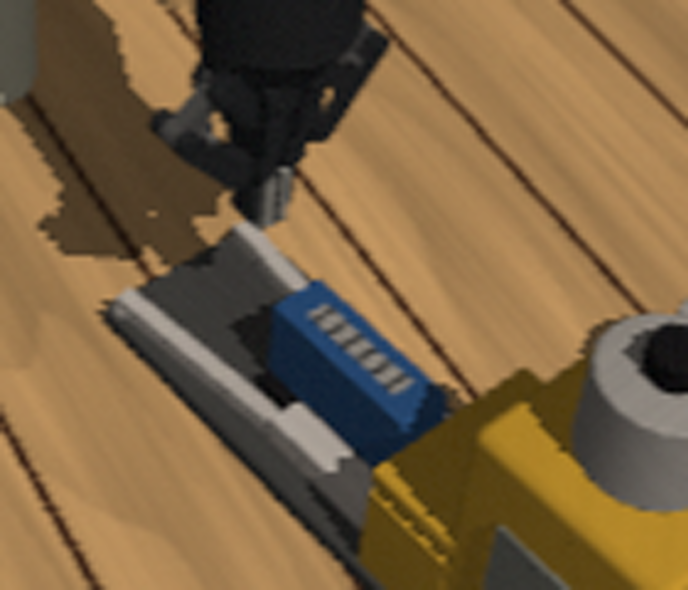

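Blue stands straight in the rail with its front near the hood, and the fingers are shut behind it. I'll descend and push.

Emit:
drive_tool(
  commands=[
    [[0,0,-2.5,0,0,0],[0,0,-2.0,0,0,0],[0,0,-1.2,0,0,0],[0,0,0,0,0,0],[-0.18,0.98,0,0,0,0],[-0.18,0.98,0,0,0,0],[0,0,0,0,0,0]],
  ],
)

```text
t: 12.0
ee_pos: [0.5423, 0.1268, 0.1139]
tcp_rot: [[-0.178, 0.984, 0.002], [0.984, 0.178, 0.0], [0.0, 0.002, -1.0]]
wrist_force: [0.4, -0.1, -0.4]
finger_gap: -0.0001
```

Emit:
drive_tool(
  commands=[
    [[-0.09,0.49,0,0,0,0],[-0.09,0.49,0,0,0,0],[-0.09,0.49,0,0,0,0],[-0.09,0.49,0,0,0,0],[0,0,0,0,0,0]],
  ],
)

```text
t: 12.5
ee_pos: [0.538, 0.146, 0.1128]
tcp_rot: [[-0.177, 0.984, -0.001], [0.984, 0.177, 0.002], [0.002, -0.0, -1.0]]
wrist_force: [0.0, 0.5, -0.6]
finger_gap: 0.0
```

```bash
python3 shot.py scene 260 210 400 330 c2
```

```text
4.916666666666667 12.55
```

View pics/c2.png

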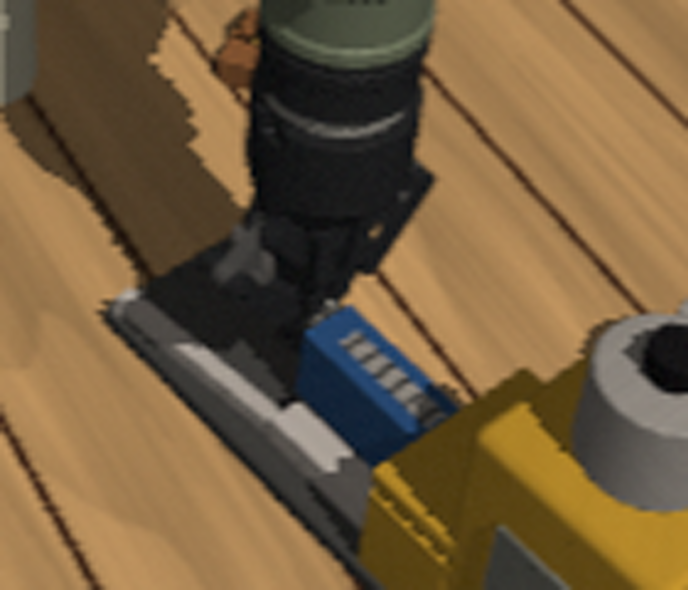

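```bash
python3 - <<'E' | tail -8
from h import *
from fit import tr,T,S,rail
for x in(-.058,-.05,-.045,-.04,-.035,0): print(x,[((proj(S,tr(rail,(x-.045,s*.015,.07)))-[260,210])*4.917).round() for s in(-1,1)])
E
```

```text
corner sq [ 0.667  0.037 -0.   ]
mouth [np.float64(0.5448323208646682), np.float64(0.11106094564088287), 0.041]
-0.058 [array([272., 302.]), array([319., 274.])]
-0.05 [array([283., 313.]), array([330., 284.])]
-0.045 [array([290., 319.]), array([337., 291.])]
-0.04 [array([296., 326.]), array([344., 297.])]
-0.035 [array([303., 333.]), array([351., 304.])]
0 [array([353., 380.]), array([401., 350.])]
```

The images put blue's centre at about -36 mm, which agrees with the kinematics. Pushing on, then creeping.

Emit:
drive_tool(
  commands=[
    [[-0.09,0.49,0,0,0,0],[-0.09,0.49,0,0,0,0],[-0.09,0.49,0,0,0,0],[-0.09,0.49,0,0,0,0],[-0.09,0.49,0,0,0,0],[-0.09,0.49,0,0,0,0],[0,0,0,0,0,0]],
  ],
)

```text
t: 13.25
ee_pos: [0.5326, 0.1742, 0.1124]
tcp_rot: [[-0.176, 0.984, -0.001], [0.984, 0.176, -0.001], [-0.001, -0.001, -1.0]]
wrist_force: [1.4, -3.5, -1.0]
finger_gap: -0.0001
```

Emit:
drive_tool(
  commands=[
    [[-0.04,0.2,0,0,0,0],[-0.02,0.1,0,0,0,0],[0,0,0,0,0,0]],
  ],
)

```text
t: 13.55
ee_pos: [0.5323, 0.1762, 0.1125]
tcp_rot: [[-0.175, 0.985, -0.0], [0.985, 0.175, -0.003], [-0.003, -0.001, -1.0]]
wrist_force: [1.0, -6.0, -1.1]
finger_gap: 0.0001
```

Emit:
drive_tool(
  commands=[
    [[-0.02,0.1,0,0,0,0],[-0.02,0.1,0,0,0,0],[-0.02,0.1,0,0,0,0],[-0.02,0.1,0,0,0,0],[0,0,0,0,0,0]],
  ],
)

```text
t: 14.05
ee_pos: [0.5313, 0.1808, 0.1125]
tcp_rot: [[-0.175, 0.984, -0.001], [0.984, 0.175, -0.001], [-0.001, -0.001, -1.0]]
wrist_force: [1.0, -0.9, -1.8]
finger_gap: 0.0003
```

Emit:
drive_tool(
  commands=[
    [[-0.02,0.1,0,0,0,0],[-0.02,0.1,0,0,0,0],[0,0,0,0,0,0]],
  ],
)

```text
t: 14.35
ee_pos: [0.5309, 0.1833, 0.1126]
tcp_rot: [[-0.176, 0.984, -0.001], [0.984, 0.176, -0.001], [-0.0, -0.001, -1.0]]
wrist_force: [0.5, -2.9, -3.2]
finger_gap: 0.0002
```

Emit:
drive_tool(
  commands=[
    [[-0.02,0.1,0,0,0,0],[0,0,0,0,0,0],[0,0,0,0,0,0]],
  ],
)

```text
t: 14.65
ee_pos: [0.5309, 0.1835, 0.1126]
tcp_rot: [[-0.176, 0.984, -0.0], [0.984, 0.176, -0.002], [-0.002, -0.001, -1.0]]
wrist_force: [1.4, -7.3, -3.0]
finger_gap: -0.0
```

Emit:
drive_tool(
  commands=[
    [[-0.02,0.1,0,0,0,0],[0,0,0,0,0,0],[0,0,0,0,0,0]],
  ],
)

```text
t: 14.95
ee_pos: [0.531, 0.1837, 0.1126]
tcp_rot: [[-0.175, 0.985, 0.0], [0.985, 0.175, -0.004], [-0.004, -0.001, -1.0]]
wrist_force: [1.8, -8.4, -4.0]
finger_gap: 0.0002
```

Emit:
drive_tool(
  commands=[
    [[-0.03,0.2,0,0,0,0],[-0.03,0.2,0,0,0,0],[0,0,0,0,0,0],[0,0,0,0,0,0]],
  ],
)

```text
t: 15.35
ee_pos: [0.5311, 0.1845, 0.1125]
tcp_rot: [[-0.173, 0.985, 0.002], [0.985, 0.173, -0.013], [-0.013, -0.001, -1.0]]
wrist_force: [4.8, -19.7, -4.0]
finger_gap: -0.0001
```

Emit:
drive_tool(
  commands=[
    [[0.18,-0.98,0,0,0,0],[0.36,-1.97,0,0,0,0],[0.36,-1.97,0,0,0,0],[0,0,4,0,0,0],[0.5,-3,4,0,0,0],[0.5,-3,4,0,0,0],[0,-4,4,0,0,0],[0,-4,0,0,0,0]],
  ],
)

```text
t: 16.15
ee_pos: [0.5522, 0.0049, 0.2738]
tcp_rot: [[-0.178, 0.984, 0.011], [0.984, 0.178, 0.002], [-0.0, 0.011, -1.0]]
wrist_force: [1.4, -0.0, -0.4]
finger_gap: -0.0002
```

```bash
python3 shot.py scene 280 230 400 330 d1; python3 shot.py top 100 160 240 260 d2;python3 shot.py scene 0 0 560 420 d3
```

```text
5.9 16.2
5.642857142857143 16.25
1.4047619047619047 16.3
```

View pics/d1.png

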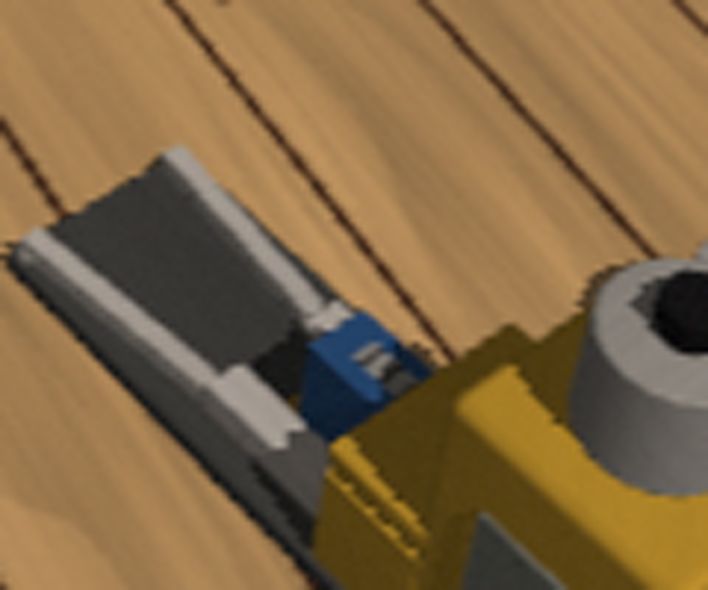

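View pics/d2.png

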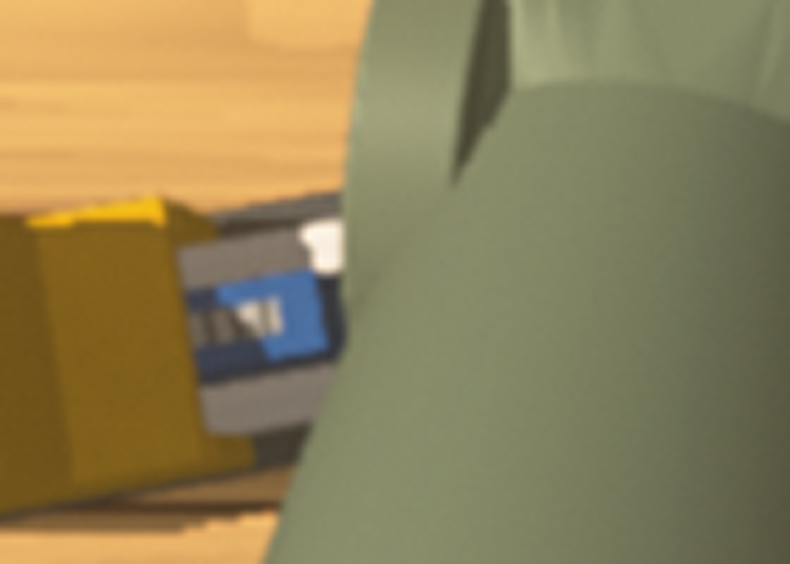

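View pics/d3.png

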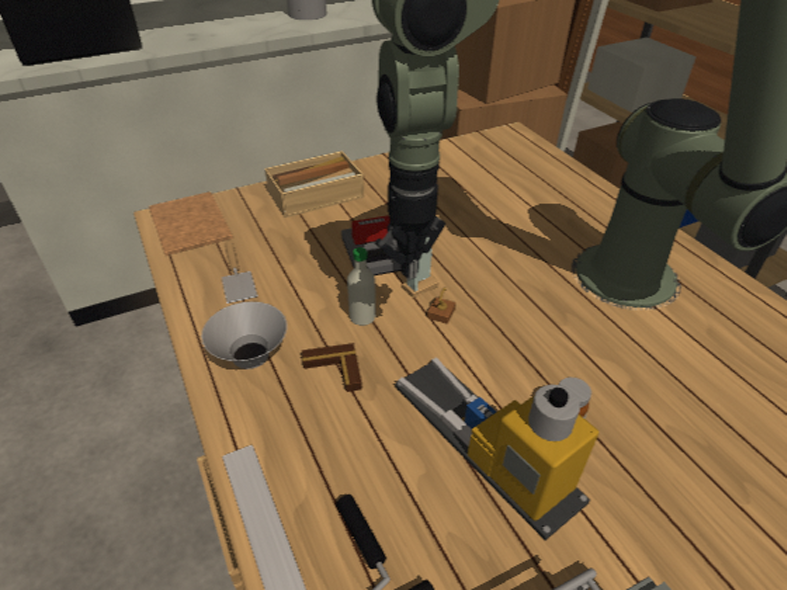

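In the scene view blue sits under the hood, with its rear corner at about (331.7,289) full-image, matching the predicted home position (331.8, 287+2 bias). All the other objects still stand. I'll clear the arm from the top view to check the catch.

Emit:
drive_tool(
  commands=[
    [[-2,-2,2,0,0,0],[-3,-3,2,0,0,0],[-3,-3,0,0,0,0],[-3,-3,0,0,0,0],[-3,-3,0,0,0,0],[-2,-3,0,0,0,0],[0,0,0,0,0,0]],
  ],
)

```text
t: 17.0
ee_pos: [0.3877, -0.1659, 0.3076]
tcp_rot: [[-0.172, 0.985, 0.0], [0.985, 0.172, 0.001], [0.001, 0.0, -1.0]]
wrist_force: [-0.2, 0.5, -0.3]
finger_gap: 0.0001
```

```bash
python3 shot.py top 120 180 200 240 e1; python3 shot.py scene 315 270 355 300 e2; python3 shot.py top 0 0 560 420 e3;  python3 - <<'E' | tail -4
from h import *
from fit import tr,T,S,rail
for x in (-.003,0,.003):print(x,[((proj(T,tr(rail,(x-.045,s*.015,.07)))-[120,180])*9.83).round() for s in(-1,1)],((proj(T,tr(rail,(-.049,0,.017)))-[120,180])*9.83).round(),((proj(S,tr(rail,(-.049,0,.017)))-[315,270])*19.67).round())
E
```

```text
9.833333333333334 17.05
19.666666666666668 17.1
1.4047619047619047 17.15
mouth [np.float64(0.5448323208646682), np.float64(0.11106094564088287), 0.041]
-0.003 [array([357., 260.]), array([379., 404.])] [428. 351.] [360. 534.]
0 [array([342., 262.]), array([365., 406.])] [428. 351.] [360. 534.]
0.003 [array([328., 265.]), array([350., 409.])] [428. 351.] [360. 534.]
```

View pics/e1.png

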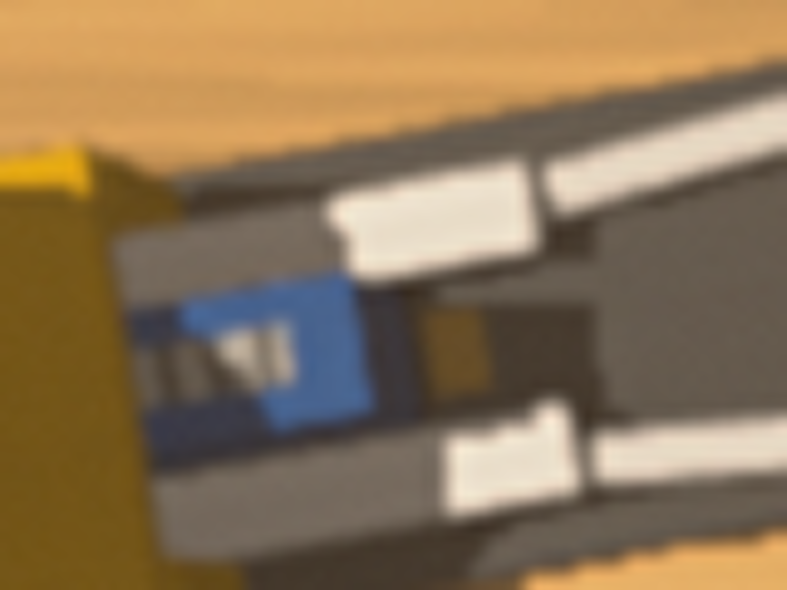

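View pics/e2.png

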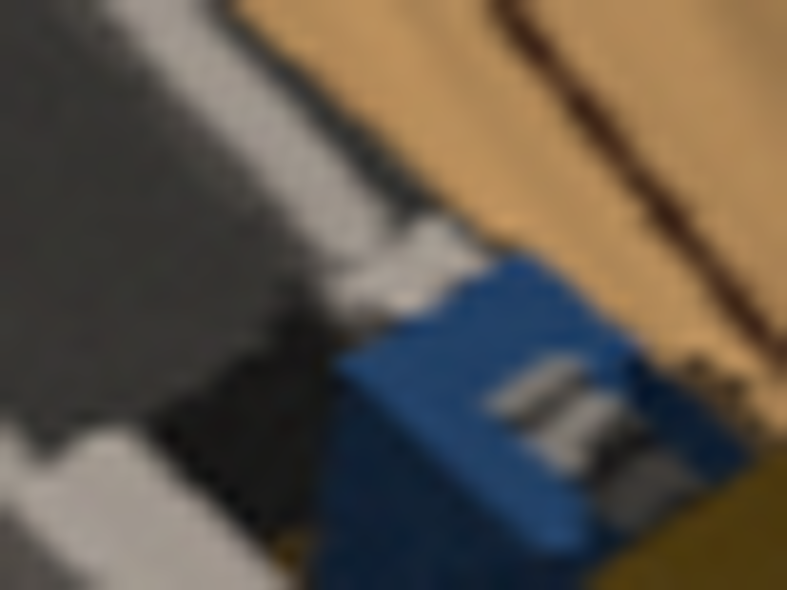

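View pics/e3.png

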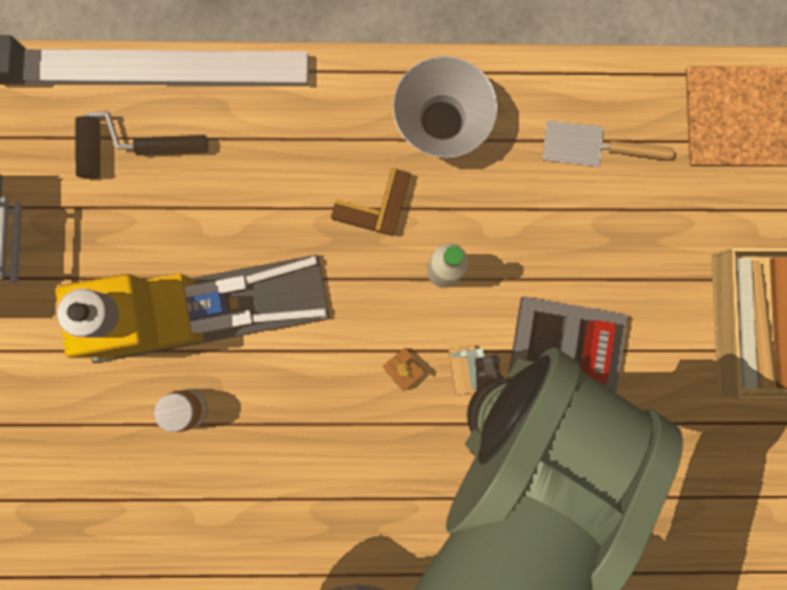

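The top view shows the brass catch uncovered behind blue's rear face, at columns 163.5–169.8, where it was at the start. Blue's rear top corners, around (355,275) and (372,412) in the crop, are within about 2 mm of the home prediction. Red, the bottle, the glass, the hook, the corner and the jar are in place, and the gripper is clear of everything. I'm handing in.

```bash
python3 -c "
from rig import arm
print(arm.hand_in())
s=arm.read_state();print(s['t'],s['wrist_force'])"
```

```text
the job is handed in; nothing more can be done
None
the job is handed in; nothing more can be done
```

I pulled the blue cartridge straight up out of its pocket and carried it over the glass and bottle to the rail mouth. I slid it under the lips while gripped. Then I released it and pushed its rear end home with closed fingers. The job was handed in at about 17 s; no verdict is reported.

**Push forces:** the force rose to about 6 N, dropped to about 1 N just before home, then climbed to about 20 N against the stop. That fits the catch being passed and the stop being reached.

**Final pictures:** blue's rear end is within about 2 mm of its predicted home position, near the limit of what the images can resolve. The brass catch is uncovered behind it, where it was at the start. Red is in its pocket, and the other objects stand where they were. The gripper was retracted and clear of everything.

**Not confirmed:** I did not measure the catch's height directly or do a pull-back test. That it is up rests on the force drop and the image. The scene camera also sat about 2 px (vertically) off the fitted positions throughout, which I allowed for as calibration error.

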